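Press the concealed catch and reset the pump controller

ROBOT

A 6-joint arm with a two-finger parallel gripper is mounted at the origin on the work surface. World frame = base frame: x ahead of the robot, y to its left, z up, the work surface at z = 0. Lengths are in m, angles in degrees, forces in N, time in s.
With the tool pointing down it reaches from about 0.3 to 0.825 m from the base axis. Payload 5.4 kg.
Tool frame: the origin (TCP) lies at the very end of the fingers, on their centre line; the grasp point (between the pads) lies 19 mm behind it (manip.tcp_to_grasp is the distance from the TCP to the grasp point, in m); z points along the fingers, x is the direction in which the jaws open and shut, and the axes are right-handed (so a half turn about z gives the same grasp; the last joint's range is limited). The gripper opens to 92 mm and grips with 3 to 60 N. Pads are 20 mm wide; open, the fingers measure 128 mm over their backs; the gripper's body (75 mm by 189 mm) begins 69 mm behind the grasp point.
Start: joints at [54.024, 9.076, 91.501, -0, 79.423, -12.038], TCP at [0.233, 0.526, 0.215] pointing down, gripper open.
Joint ranges: [-166.64, 166.64], [-54.1, 131.32], [10.49, 154.53], [-73.88, 253.88], [9.74, 151.15], [-171.62, 171.62]. Speed limits (degrees/s): [147.25, 147.25, 180, 180, 180, 180].

INTERFACE

Orientations are given as [roll, pitch, yaw] about the fixed x, y, z axes, in that order (R = Rz(yaw) Ry(pitch) Rx(roll)).
In Python, from cell import manip gives the robot as it stands.
- The arm moves only by the tool servo_tool, never from a script. Its argument "deltas" is one flat list of numbers, 6 for each row, row after row: the shift along the tool's x, y, z in mm, then the turn, a rotation vector about the tool's x, y, z in degrees. A call has exactly 10 rows; each row is the pose to reach, as a shift and turn from the pose commanded when the call began, along the tool's axes at that moment; what a row does not reach only later rows make up. A row lasts 1/12 s, in which the tool goes at most 41.7 mm and 7.16 degrees, less where a joint would pass 70% of its speed; a pose out of reach is approached as far as the arm can. A call with a gripper value outside its range is refused whole. "hand" is the gripper command: -1 is shut, 1 is fully open, values between are in proportion, set as the call begins (left out, the last holds). The fingers move at their own pace and stop on an object; "force" is the grip in N (left out, the last holds). Time passes only in rows, so rows that repeat a pose let the fingers close, or fill a call up. It gives the time, the measured TCP pose, the force and the opening at its end, in the units of the state.
- manip.get_obs(): the state, without advancing time (a new reading comes with each control period).
- manip.camera(name): name is "scene" or "side" or "wrist"; returns a dict with "frame" (384x512x3 uint8, red, green, blue), "mtx" (3x3 intrinsics, pixels), "position" and "rotation" of the camera in the world; the wrist camera has in their place "mount" (4x4, takes a point from camera to tool coordinates, whose origin is the TCP and whose axes are the tool frame's). Camera axes: x right, y up, looking along -z (the intrinsics and any distortion apply to the point x, -y, -z); pixel columns grow to the right and rows downward; lengths in m; the calibration is good to about 2 mm. A picture is of the moment at which its call begins: read the wrist's pose just before it. There is no depth.
- manip.hand_in(): hands the job in, once; it reports no verdict.
The state is a dict: "t": time; "joint_pos": joint angles; "qvel": joint speeds; "effort": joint torques, N m; "eef_pos": TCP position; "tool_rot": TCP orientation; "wrist_force": force on the tool from outside, world axes, zero at the start; "torque": the same for the moment, N m; "grip_width": finger opening in m.
Only numpy, scipy, OpenCV 4.12 (cv2) and the standard library are available. Lean on these libraries where they do the work, as an engineer would, in place of code of your own. Each camera call takes 0.05 s, during which the arm holds its last target.

TASK

Feel along the channel in the top of the flat grey pump controller for the hidden press plate of its concealed catch, and press it in with closed fingertips so that the compartment cover springs wide open. Then press the round reset button inside the compartment fully in and let it come back out, leaving the cover open. Only touch and press: grasp nothing, and leave the loose fittings where they stand.

Things in the scene. Friction and masses are not known exactly. Their poses are not given: they have to be found in the camera images.
- controller: Fixed flat grey plastic box on the shelf, 220 (its x) x 320 (its y) x 62 mm high; origin at the centre of its underside, z up. In its level top: a shallow channel along its -x side (nearest the robot) and, behind it, a flush cover over a compartment 76 x 120 mm, 32 mm deep, reaching from 35 mm on the -x side of the centre to 41 mm on the +x side. Pipe stubs on its short sides.
- channel_mid (a point): Middle of the channel floor, 72 mm to the -x side of the controller's centre, 60 mm above the shelf. The channel is 50 mm wide (controller x), 144 mm long (controller y, 72 mm each way) and 2 mm deep, with a flat grey plastic floor. The hidden press plate is part of this floor; the rest of the floor is rigid, and a fingertip overlapping the rigid part cannot press the plate.
- catch (a joint): Press plate of the catch, travel down in m: 0 flush, 0.007 in; springs back; gives from 1.5 N, fully in at 4 N, frees the cover at about 5 mm. Same grey as the channel floor, flush, hairline seams; 60 mm long (controller y), as wide as the channel. Its centre is up to 40 mm either way along the channel from channel_mid, different each time and not reported.
- cover (a joint): Cover angle in rad: 0 shut and flush, 2.3 wide open, leaning back past upright. Flat grey flap, 74 (controller x) x 118 x 4 mm, free edge 34 mm to the -x side of the controller's centre, hinge 41 mm to the +x side. Bolted while shut; once the catch is pressed a weak spring swings it up, away from the channel, in about 1 s and keeps it open, its edge 55 mm above the box top.
- reset_top (a point): Centre of the top of the round black reset button, 28 mm in diameter, pressed straight down. It stands in the compartment under the cover, its top 10 mm below the top of the box, on a round grey collar 44 mm wide and 10 mm lower than the button's top. Two small fuse caps, 10 mm high, stand at the compartment's ends.
- reset (a joint): Downward travel of the reset button in m: 0 out, 0.006 fully in; a spring returns it, about 1.5 N to start, 5 N fully in.
- coupler: Loose white plastic quick coupler, 34 mm diameter, 56 mm high, standing on the controller's top; origin at the centre of its underside. Leave alone.
- tape_roll: Loose white roll, a ring of 54 mm outer diameter, 16 mm high, lying flat on the controller's top; origin at the centre of its underside. Leave alone.
- valve: Loose brass ball valve with a flat black handle, about 72 x 34 x 50 mm, the handle reaching 70 mm along its +y from its origin, which is the centre of its underside. On the shelf beside the controller. Leave alone.
- funnel: Loose grey plastic funnel standing on its mouth, spout up, 92 mm diameter, 115 mm high; origin at the centre of its underside. Leave alone.
- nipple: Loose steel pipe nipple standing on end, 27 mm diameter, 60 mm high; origin at the centre of its underside. Leave alone.
- elbow: Loose brass pipe elbow, about 45 x 34 x 48 mm, in front of the controller; origin at the centre of its underside. Leave alone.

How it is judged (in metres and radians):
On the way, in this order (a step that is already met when the one before it is completed fails the run):
1. the hidden press plate is pressed in (value of joint catch above 0.003 m).
2. the cover has sprung wide open (value of joint cover above 1.9 rad), for 0.1 s.
3. the reset button is pressed fully in (value of joint reset above 0.005 m), for 0.1 s.
At the end, for the whole second after the job is handed in: The catch was pressed, the cover sprang open, the reset button was then pressed at least 5 mm in; at the end the cover stands open beyond 1.9 rad, press plate and reset button are back out within 1.5 mm, and every loose fitting is within 25 mm of where it stood (value of joint cover above 1.9 rad and value of joint each of catch, reset below 0.0015 m and distance of each of coupler, tape_roll, valve, funnel, nipple, elbow from where it was at the start of the episode below 0.025 m); the robot touches nothing.
It fails at once if a loose fitting is pushed away, lifted or carried (moved 25 mm or more) (distance of any of coupler, tape_roll, valve, funnel, nipple, elbow from where it was at the start of the episode above 0.025 m).
It also fails if it takes over 56 s, if anything falls off the work surface, if the arm or the gripper's body presses on something with over 40 N, if the wrist force passes 120 N, or if a joint passes its speed limit or range.

## Working session

There is one attempt and no reset: what is moved stays moved. The work goes in short steps, Python scripts to look and compute and a tool call to move; the robot and the scene stay as the last step left them, time stands still between calls to the robot, and variables do not carry over. Pictures are saved under pics/ and viewed, and the job is handed in when it is done.

Besides the shell and the picture viewer there is one more tool, called after "Request:" as name(argument=value, ...) on one line, values as JSON. servo_tool: Moves the arm, as the interface text tells. Its arguments: {"type":"object","properties":{"deltas":{"type":"array"},"hand":{"type":"number"},"force":{"type":"number"}},"required":["deltas"]}

```bash
ls; mkdir -p pics; python3 - <<'E'
from cell import manip
import cv2,json,numpy as np
o=manip.get_obs();print(o)
for n in("scene","side","wrist"):
    c=manip.camera(n);cv2.imwrite(f"pics/{n}0.png",c["frame"][:,:,::-1])
    print(n,{k:np.round(v,4).tolist() for k,v in c.items() if k!="frame"})
E
```

```text
pics
{'t': 0.0, 'joint_pos': array([ 5.40242018e+01,  9.11260740e+00,  9.15706701e+01, -3.38768989e-04,
        7.94243119e+01, -1.20382511e+01]), 'qvel': array([-0.01662929, -0.06121436,  0.08732983, -0.06222608,  0.10213728,
        0.01774115]), 'effort': array([-4.85275959e-04, -3.85578132e+01, -3.22108340e+01,  6.99933968e-02,
        3.79893591e-02, -1.47723567e-04]), 'eef_pos': array([0.23295042, 0.52501527, 0.2136325 ]), 'tool_rot': array([-1.79977886e+02,  1.05292752e-01,  6.60625357e+01]), 'wrist_force': array([ 0.16562248, -0.25031634,  0.51710675]), 'torque': array([-0.01898605,  0.0041301 , -0.03991477]), 'grip_width': 0.09216426888490196}
scene {'mtx': [[482.2085, 0.0, 256.8483], [0.0, 482.2085, 180.642], [0.0, 0.0, 1.0]], 'position': [1.0603, 0.6848, 0.7168], 'rotation': [51.3879, -0.4637, 141.5211]}
side {'mtx': [[460.8836, 0.0, 260.0862], [0.0, 460.8836, 181.8578], [0.0, 0.0, 1.0]], 'position': [-0.1112, -0.7373, 0.6417], 'rotation': [61.178, 0.3503, -40.06]}
wrist {'mtx': [[294.664, 0.0, 252.1315], [0.0, 294.664, 191.3321], [0.0, 0.0, 1.0]], 'mount': [[1.0, 0.0017, -0.0006, 0.0002], [0.0015, -0.966, -0.2584, -0.0737], [-0.0011, 0.2584, -0.966, -0.1694], [0.0, 0.0, 0.0, 1.0]]}
```

View pics/scene0.png

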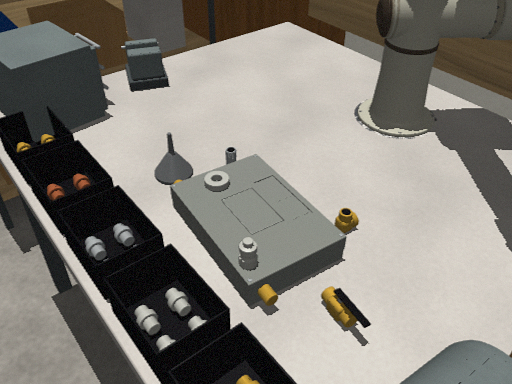

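View pics/side0.png

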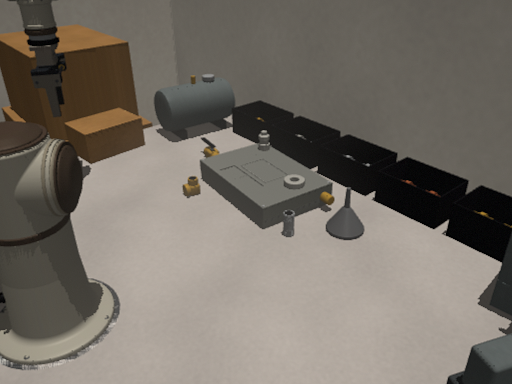

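View pics/wrist0.png

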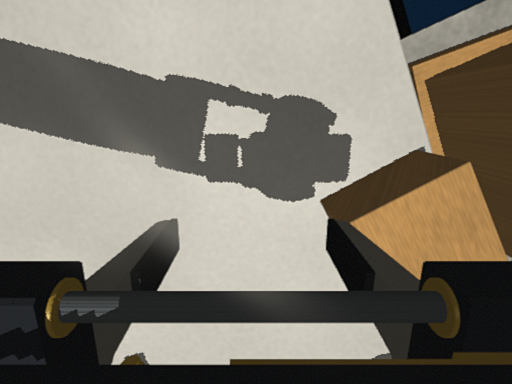

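```bash
python3 - <<'E'
import cv2
a=cv2.imread("pics/scene0.png")[140:310,150:390];cv2.imwrite("pics/s1.png",cv2.resize(a,None,fx=3.3,fy=3.3,interpolation=cv2.INTER_CUBIC))
a=cv2.imread("pics/side0.png")[125:245,170:370];cv2.imwrite("pics/d1.png",cv2.resize(a,None,fx=4,fy=4,interpolation=cv2.INTER_CUBIC))
E
```

```text
(no output)
```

View pics/s1.png

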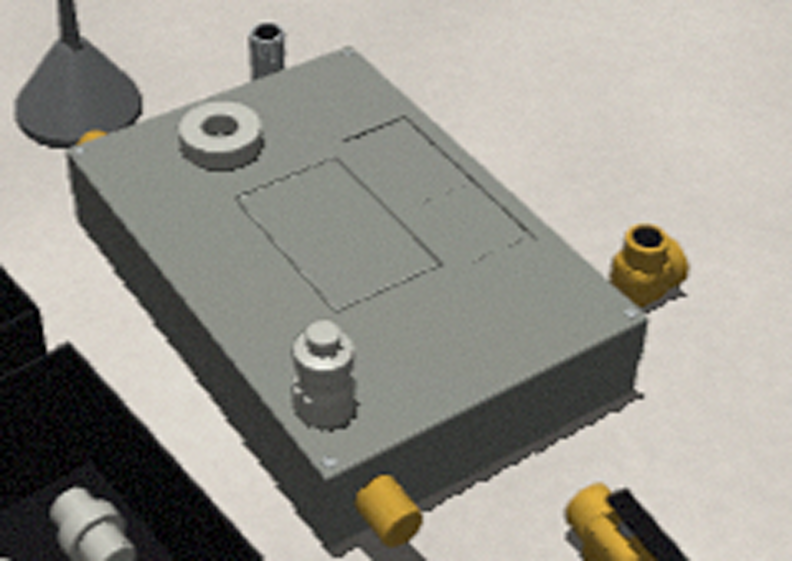

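View pics/d1.png

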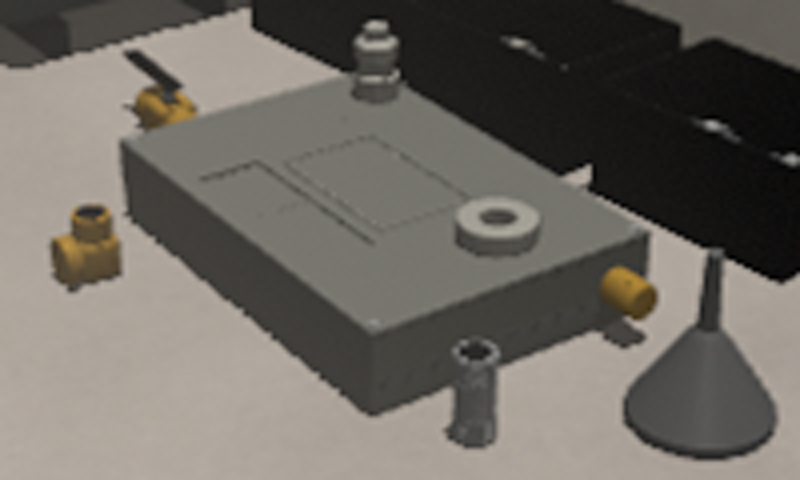

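```bash
cat >h.py <<'E'
import numpy as np
from scipy.spatial.transform import Rotation as R
from scipy.optimize import least_squares
K={'scene':(np.array([[482.2085,0,256.8483],[0,482.2085,180.642],[0,0,1]]),[1.0603,.6848,.7168],[51.3879,-.4637,141.5211]),
'side':(np.array([[460.8836,0,260.0862],[0,460.8836,181.8578],[0,0,1]]),[-.1112,-.7373,.6417],[61.178,.3503,-40.06])}
def ray(n,uv,z):
    M,p,r=K[n];p=np.array(p);d=np.linalg.inv(M)@[uv[0],uv[1],1];d=R.from_euler('xyz',r,degrees=True).as_matrix()@(d*[1,-1,-1])
    return p+d*(z-p[2])/d[2]
def proj(n,P):
    M,p,r=K[n];q=R.from_euler('xyz',r,degrees=True).as_matrix().T@(np.array(P)-p);q=M@(q*[1,-1,-1]);return q[:2]/q[2]
s=lambda u,v:(u/3.3+150-.35,v/3.3+140-.35)
d=lambda u,v:(u/4+170-.4,v/4+125-.4)
E
python3 - <<'E'
from h import *
for n,f,c in(('scene',s,[(348,48),(645,318),(328,481),(68,150)]),('side',d,[(122,142),(375,333),(650,234),(378,76)])):
    for q in c: print(n,ray(n,f(*q),.062).round(4))
# correspondences (controller coords)
C=[('scene',s(348,48),(-110,-160)),('scene',s(645,318),(-110,160)),('scene',s(328,481),(110,160)),('scene',s(68,150),(110,-160)),
('side',d(122,142),(-110,160)),('side',d(375,333),(-110,-160)),('side',d(650,234),(110,-160)),
('scene',s(405,117),(-97,-72)),('scene',s(535,239),(-97,72)),('scene',s(333,157),(-35,-60)),('scene',s(440,265),(-35,60)),('scene',s(236,197),(41,-60)),('scene',s(336,311),(41,60))]
def W(p,c):
    a=p[2];x,y=np.array(c)/1000;return [p[0]+np.cos(a)*x-np.sin(a)*y,p[1]+np.sin(a)*x+np.cos(a)*y,.062]
f=lambda p:np.concatenate([proj(n,W(p,c))-uv for n,uv,c in C])
r=least_squares(f,[.6,0,0]);p=r.x;print(p,np.degrees(p[2]));print(r.fun.reshape(-1,2).round(1).tolist())
a=p[2];Rm=np.array([[np.cos(a),np.sin(a)],[-np.sin(a),np.cos(a)]])
def loc(n,uv,z=.06): return ((Rm@(ray(n,uv,z)[:2]-p[:2]))*1000).round(1)
for q in[(425,202),(447,192),(465,186),(472,262),(492,253),(523,240),(345,141),(405,117),(535,239)]:print('s',q,loc('scene',s(*q)))
for q in[(262,214),(295,205),(200,179),(258,163),(373,242)]:print('d',q,loc('side',d(*q)))
print('tape',loc('scene',s(221,128),.078),loc('scene',s(325,410),.062),'elbow',loc('scene',s(645,240),.045),ray('scene',s(645,240),.045),'nip',loc('scene',s(267,32),.06))
for c in[(-72,-72),(-72,0),(-72,72),(3,0)]:print(c,W(p,c))
E
```

```text
scene [ 0.4876 -0.0338  0.062 ]
scene [0.5184 0.282  0.062 ]
scene [0.7352 0.2628 0.062 ]
scene [ 0.7022 -0.0559  0.062 ]
side [0.5171 0.2819 0.062 ]
side [ 0.4879 -0.0314  0.062 ]
side [ 0.7013 -0.0555  0.062 ]
side [0.7304 0.2499 0.062 ]
[ 0.6103348   0.113161   -0.09952147] -5.702160131306758
[[0.5, -0.7], [1.1, -0.0], [-0.7, -0.4], [-0.9, 0.1], [-0.4, -0.1], [0.1, 1.1], [1.1, -0.1], [-0.2, -0.2], [0.6, 0.0], [0.8, 0.1], [0.8, 0.0], [-0.9, 0.4], [-0.2, 0.7]]
s (425, 202) [-60.3   5.3]
s (447, 192) [-77.6   4.8]
s (465, 186) [-90.7   6.2]
s (472, 262) [-52.8  65.6]
s (492, 253) [-67.8  65.7]
s (523, 240) [-90.8  66.4]
s (345, 141) [-50.6 -73.1]
s (405, 117) [-98.5 -73.3]
s (535, 239) [-97.6  69.6]
d (262, 214) [-82.5  12. ]
d (295, 205) [-57.7  10.1]
d (200, 179) [-90.9  79.9]
d (258, 163) [-45.3  77.8]
d (373, 242) [-43.7 -61.7]
tape [  22.1 -108.3] [ 85.  119.4] elbow [-166.5   94.8] [0.45405537 0.22401735 0.045     ] nip [ -70.4 -208.4]
(-72, -72) [np.float64(0.5315373440227451), np.float64(0.048670991504108016), 0.062]
(-72, 0) [np.float64(0.5386910670786014), np.float64(0.12031472288683341), 0.062]
(-72, 72) [np.float64(0.5458447901344576), np.float64(0.19195845426955882), 0.062]
(3, 0) [np.float64(0.613319953935607), np.float64(0.11286292803698318), 0.062]
```

```bash
cat >>h.py <<'E'
p=[0.6103348,0.113161,-0.09952147]
def W(c,z):
    a=p[2];x,y=np.array(c)/1000;return np.array([p[0]+np.cos(a)*x-np.sin(a)*y,p[1]+np.sin(a)*x+np.cos(a)*y,z])
def goto(T,yaw=84.3,frm=None):
    from cell import manip
    o=manip.get_obs();P=o['eef_pos'];r=R.from_euler('xyz',o['tool_rot'],degrees=True)
    print('t',o['t'],'tcp',P.round(4),o['tool_rot'].round(2),'F',o['wrist_force'].round(2),o['grip_width'].round(4))
    print('target',T.round(4),'shift',(r.inv().apply(T-P)*1000).round(1),'turn',np.degrees((r.inv()*R.from_euler('xyz',[180,0,yaw],degrees=True)).as_rotvec()).round(2))
E
python3 -c "
from h import *
goto(W((-72,36),.13))"
```

```text
Traceback (most recent call last):
  File "h.py", line 19, in goto
    print('t',o['t'],'tcp',P.round(4),o['tool_rot'].round(2),'F',o['wrist_force'].round(2),o['grip_width'].round(4))
                                                                                           ^^^^^^^^^^^^^^^^^^^^^
AttributeError: 'float' object has no attribute 'round'
```

```bash
sed -i "s/o\['grip_width'\].round(4)/round(o['grip_width'],4)/" h.py
python3 -c "
from h import *
goto(W((-72,36),.13))"
```

```text
t 0.15 tcp [0.233  0.5251 0.2139] [-1.7998e+02  8.0000e-02  6.6060e+01] F [ 0.35  0.61 -0.4 ] 0.0918
target [0.5423 0.1561 0.13  ] shift [-211.7  432.4   84. ] turn [ -0.03   0.07 -18.24]
```

Request:
servo_tool(deltas=[-15,30,5,0,0,-1.4,-30,60,10,0,0,-2.8,-45,90,15,0,0,-4.2,-60,120,20,0,0,-5.6,-75,150,25,0,0,-7,-90,180,30,0,0,-8.4,-105,210,35,0,0,-9.8,-120,240,40,0,0,-11.2,-135,270,45,0,0,-12.6,-150,300,50,0,0,-14], hand=-1, force=20)

```text
t: 0.98
eef_pos: [0.4473, 0.2652, 0.1642]
tool_rot: [-180.0, 0.0, 80.1]
wrist_force: [0.5, -0.3, 0.0]
grip_width: 0.0273
```

```bash
python3 -c "
from h import *
goto(W((-72,36),.13))"
```

```text
t 0.9833 tcp [0.4473 0.2652 0.1642] [-1.7999e+02  1.0000e-02  8.0130e+01] F [ 0.5  -0.25  0.04] 0.0273
target [0.5423 0.1561 0.13  ] shift [-91.2 112.3  34.2] turn [-0.01  0.01 -4.17]
```

Request:
servo_tool(deltas=[-15,18.5,5.5,0,0,-0.7,-30,37,11,0,0,-1.4,-45,55,17,0,0,-2.1,-60,74,23,0,0,-2.8,-75,92,28,0,0,-3.5,-91,112,34,0,0,-4.2,-91,112,34,0,0,-4.2,-91,112,34,0,0,-4.2,-91,112,34,0,0,-4.2,-91,112,34,0,0,-4.2])

```text
t: 1.82
eef_pos: [0.5407, 0.1585, 0.1307]
tool_rot: [-180.0, -0.0, 84.3]
wrist_force: [-0.1, 0.1, -0.4]
grip_width: 0.0008
```

```bash
python3 -c "
from h import *
goto(W((-72,36),.065))
from cell import manip
import cv2
cv2.imwrite('pics/w2.png',manip.camera('wrist')['frame'][:,:,::-1])
a=manip.camera('scene')['frame'][100:310,130:390,::-1];cv2.imwrite('pics/s2.png',cv2.resize(a,None,fx=2.8,fy=2.8,interpolation=cv2.INTER_CUBIC))"
```

```text
t 1.8167 tcp [0.5407 0.1585 0.1307] [-1.7999e+02 -1.0000e-02  8.4310e+01] F [-0.12  0.09 -0.38] 0.0008
target [0.5423 0.1561 0.065 ] shift [-2.2  1.8 65.7] turn [-0.01 -0.01  0.01]
```

View pics/w2.png

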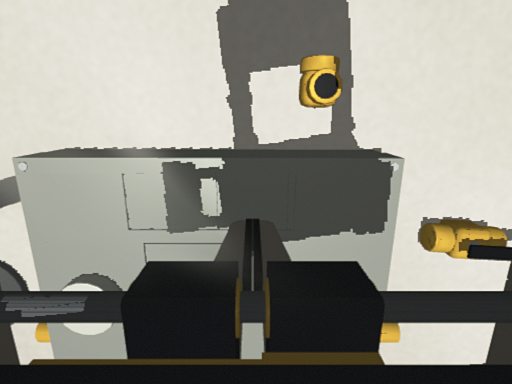

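View pics/s2.png

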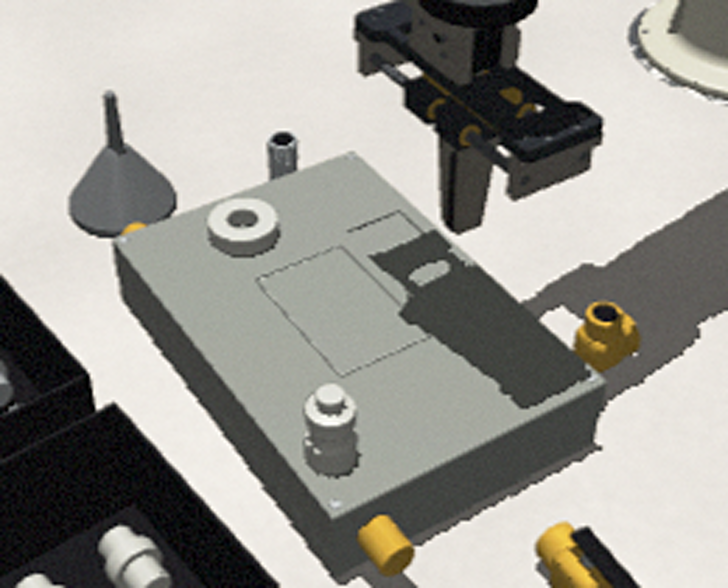

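```bash
cat >>h.py <<'E'
Mw=np.array([[294.664,0,252.1315],[0,294.664,191.3321],[0,0,1]])
Tw=np.array([[1,.0017,-.0006,.0002],[.0015,-.966,-.2584,-.0737],[-.0011,.2584,-.966,-.1694],[0,0,0,1]])
def wloc(P,rot,uv,z):
    Rt=R.from_euler('xyz',rot,degrees=True).as_matrix()
    c=np.array(P)+Rt@Tw[:3,3];d=Rt@Tw[:3,:3]@((np.linalg.inv(Mw)@[uv[0],uv[1],1])*[1,-1,-1])
    q=c+d*(z-c[2])/d[2];a=p[2];return (np.array([[np.cos(a),np.sin(a)],[-np.sin(a),np.cos(a)]])@(q[:2]-p[:2])*1000).round(1)
E
python3 -c "
from h import *
import cv2
for uv,z in[((14,157),.062),((405,157),.062),((124,173),.062),((128,229),.06),((293,175),.06),((293,228),.06),((145,243),.062)]:print(uv,wloc([.5407,.1585,.1307],[-180,0,84.3],uv,z))
a=cv2.imread('pics/w2.png')[140:260,100:420];cv2.imwrite('pics/w2c.png',cv2.convertScaleAbs(cv2.resize(a,None,fx=2.5,fy=2.5,interpolation=cv2.INTER_CUBIC),alpha=1.6))"
```

```text
(14, 157) [-112.9 -154.4]
(405, 157) [-112.4  162.7]
(124, 173) [-99.6 -66.8]
(128, 229) [-49.4 -69.9]
(293, 175) [-97.3  72.5]
(293, 228) [-50.1  74.2]
(145, 243) [-37.1 -55.5]
```

View pics/w2c.png

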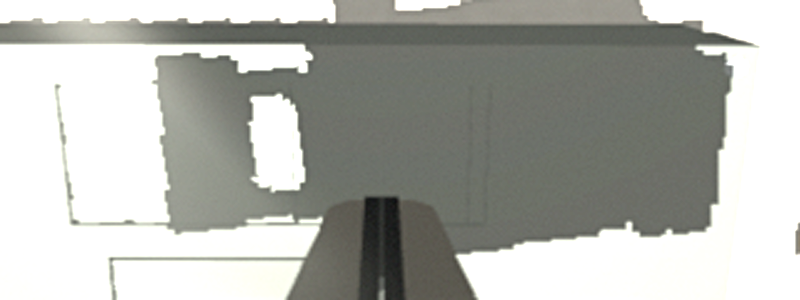

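Request:
servo_tool(deltas=[-2,2,15,0,0,0,-2,2,30,0,0,0,-2,2,45,0,0,0,-2,2,55,0,0,0,-2,2,62,0,0,0,-2,2,66,0,0,0,-2,2,69,0,0,0,-2,2,71,0,0,0,-2,2,73,0,0,0,-2,2,73,0,0,0])

```text
t: 2.75
eef_pos: [0.5433, 0.1557, 0.058]
tool_rot: [180.0, -0.0, 84.3]
wrist_force: [-0.6, 2.0, 2.7]
grip_width: 0.0007
```

Request:
servo_tool(deltas=[0,0,2,0,0,0,0,0,4,0,0,0,0,0,5,0,0,0,0,0,5,0,0,0,0,0,5,0,0,0,0,0,5,0,0,0,0,0,5,0,0,0,0,0,5,0,0,0,0,0,5,0,0,0,0,0,5,0,0,0])

```text
t: 3.58
eef_pos: [0.5435, 0.1557, 0.0534]
tool_rot: [179.9, -0.0, 84.3]
wrist_force: [-3.0, 0.5, 5.9]
grip_width: 0.0002
```

```bash
python3 -c "
from h import *
goto(W((-72,36),.11))
from cell import manip
import cv2
a=manip.camera('scene')['frame'][100:310,130:390,::-1];cv2.imwrite('pics/s3.png',cv2.resize(a,None,fx=2.8,fy=2.8,interpolation=cv2.INTER_CUBIC))"
```

```text
t 3.5833 tcp [0.5435 0.1557 0.0534] [ 1.7995e+02 -2.0000e-02  8.4260e+01] F [-2.95  0.48  5.94] 0.0002
target [0.5423 0.1561 0.11  ] shift [  0.4  -1.3 -56.6] turn [ 0.05 -0.02 -0.04]
```

View pics/s3.png

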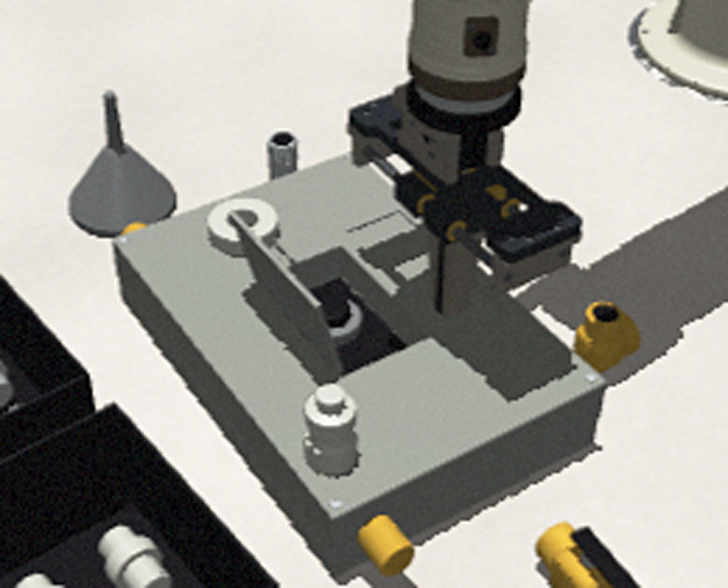

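The cover is swinging up, and the button on its collar shows at about crop (345,300). I'll lift, back off toward the robot and look.

Request:
servo_tool(deltas=[0,0,-8,0,0,0,0,0,-25,0,0,0,0,0,-50,0,0,0,0,0,-85,0,0,0,0,0,-120,0,0,0,0,0,-150,0,0,0,0,0,-150,0,0,0,0,0,-150,0,0,0,0,0,-150,0,0,0,0,0,-150,0,0,0])

```text
t: 4.47
eef_pos: [0.5419, 0.1554, 0.2007]
tool_rot: [-179.8, 0.0, 84.3]
wrist_force: [-0.8, -0.4, -0.5]
grip_width: 0.0004
```

```bash
python3 -c "
from h import *
goto(W((-72,36),.11))
from cell import manip
import cv2
cv2.imwrite('pics/w4.png',manip.camera('wrist')['frame'][:,:,::-1])
a=manip.camera('scene')['frame'][100:310,130:390,::-1];cv2.imwrite('pics/s4.png',cv2.resize(a,None,fx=2.8,fy=2.8,interpolation=cv2.INTER_CUBIC))
a=manip.camera('side')['frame'][115:245,170:370,::-1];cv2.imwrite('pics/d4.png',cv2.resize(a,None,fx=4,fy=4,interpolation=cv2.INTER_CUBIC))"
```

```text
t 4.4667 tcp [0.5419 0.1554 0.2007] [-1.7981e+02  4.0000e-02  8.4260e+01] F [-0.78 -0.38 -0.47] 0.0004
target [0.5423 0.1561 0.11  ] shift [ 0.8  0.6 90.7] turn [-0.19  0.04 -0.04]
```

View pics/s4.png

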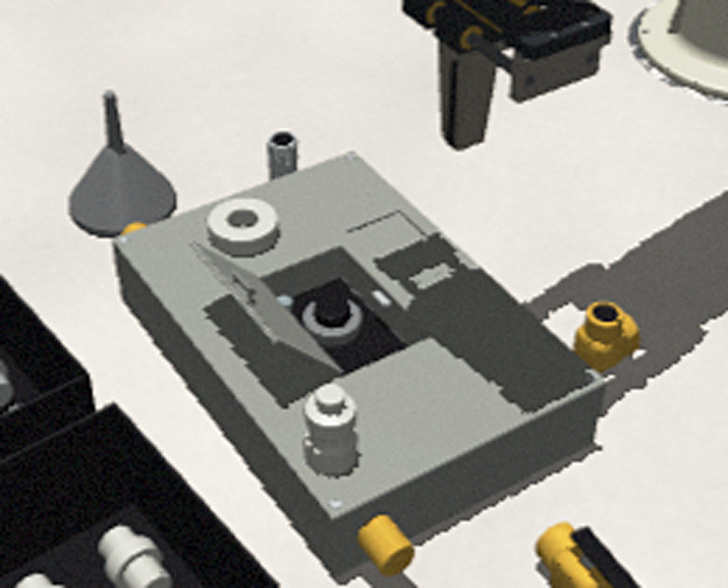

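View pics/w4.png

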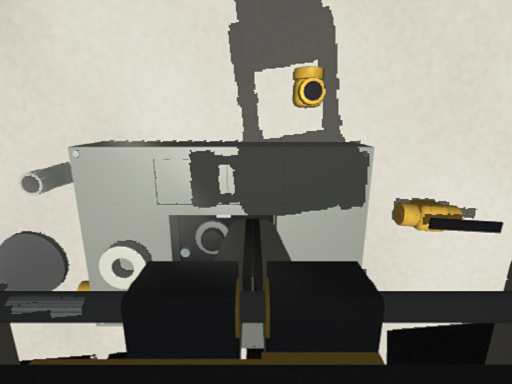

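View pics/d4.png

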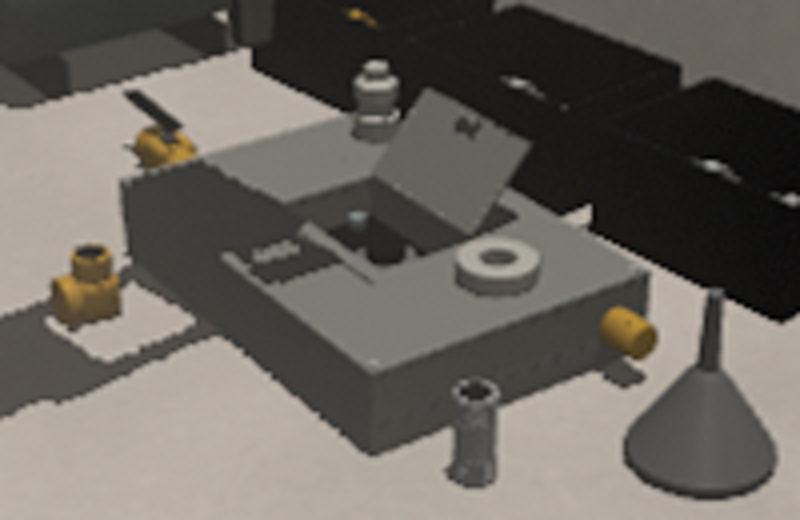

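```bash
python3 -c "
from h import *
import cv2
P=[.5419,.1554,.2007];r=[-179.81,.04,84.26]
print('wrist collar',wloc(P,r,(212,238),.042),'chan corner',wloc(P,r,(155,159),.062),wloc(P,r,(374,147),.062),wloc(P,r,(75,148),.062))
from cell import manip
f=manip.camera('scene')['frame'][:,:,::-1]
cv2.imwrite('pics/s5.png',cv2.resize(f[180:240,210:290],None,fx=10,fy=10,interpolation=cv2.INTER_CUBIC))
a=cv2.imread('pics/w4.png')[190:270,150:250];cv2.imwrite('pics/w4c.png',cv2.resize(a,None,fx=7,fy=7,interpolation=cv2.INTER_CUBIC))"
```

```text
wrist collar [ -0.8 -12.9] chan corner [-99.4 -66.6] [-111.5  162.5] [-111.1 -148.9]
```

View pics/s5.png

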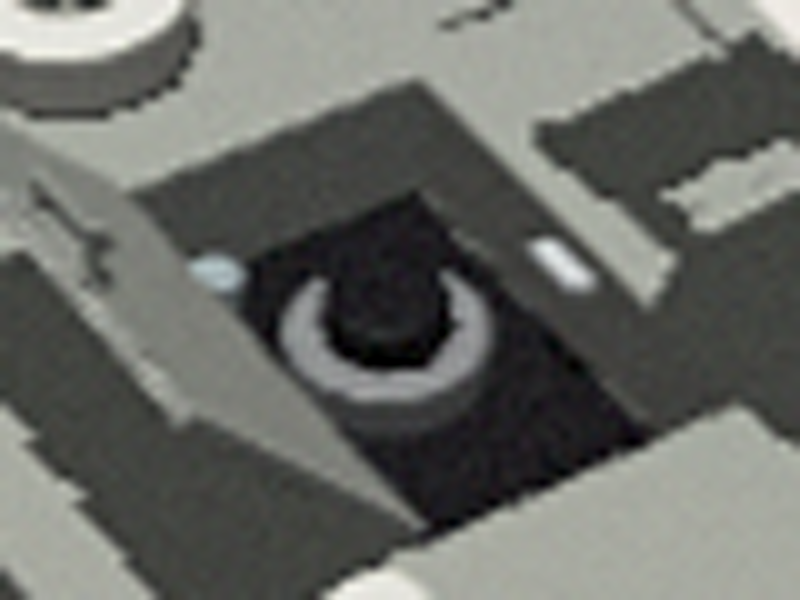

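View pics/w4c.png

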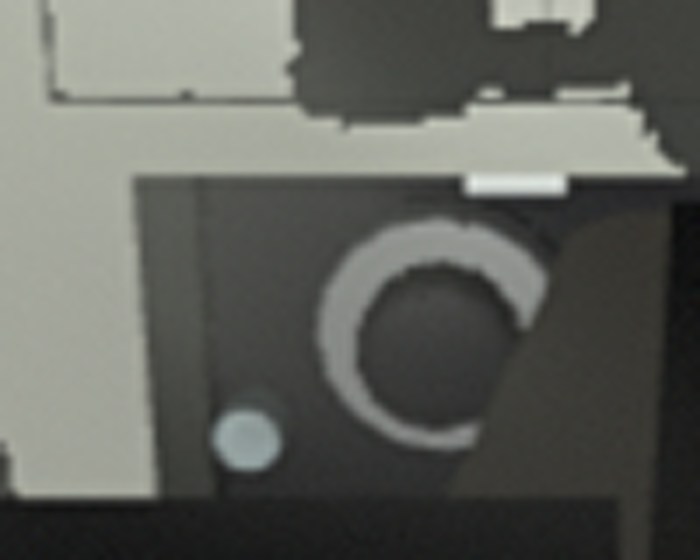

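```bash
python3 -c "
from h import *
P=[.5419,.1554,.2007];r=[-179.81,.04,84.26]
print('collar',wloc(P,r,(212,237.3),.042),'btn',wloc(P,r,(212.3,239.5),.052))
a=p[2];q=ray('scene',(248.5,212.7),.042);print('scene',np.array([[np.cos(a),np.sin(a)],[-np.sin(a),np.cos(a)]])@(q[:2]-p[:2])*1000)
goto(W((2,-15),.085))
goto(W((2,-15),.046))"
```

```text
collar [ -1.7 -12.8] btn [ -3.3 -11.1]
scene [  1.09728471 -13.77331856]
t 4.6667 tcp [0.5424 0.1555 0.2013] [-1.7987e+02  2.0000e-02  8.4260e+01] F [0.24 0.27 0.02] 0.0002
target [0.6108 0.098  0.085 ] shift [-50.2  74.1 116.2] turn [-0.13  0.02 -0.04]
t 4.6667 tcp [0.5424 0.1555 0.2013] [-1.7987e+02  2.0000e-02  8.4260e+01] F [0.24 0.27 0.02] 0.0002
target [0.6108 0.098  0.046 ] shift [-50.2  74.2 155.2] turn [-0.13  0.02 -0.04]
```

Request:
servo_tool(deltas=[-10,15,0,0,0,0,-20,30,0,0,0,0,-30,45,15,0,0,0,-40,60,35,0,0,0,-50,72,60,0,0,0,-50,72,85,0,0,0,-50,72,105,0,0,0,-50,72,125,0,0,0,-50,72,135,0,0,0,-50,72,135,0,0,0])

```text
t: 5.5
eef_pos: [0.6072, 0.0986, 0.0642]
tool_rot: [-179.6, 0.0, 84.3]
wrist_force: [-0.8, 0.5, -0.5]
grip_width: 0.0005
```

```bash
python3 -c "
from h import *
goto(W((0,-14.5),.0455))
from cell import manip
import cv2
a=manip.camera('scene')['frame'][100:310,130:390,::-1];cv2.imwrite('pics/s6.png',cv2.resize(a,None,fx=2.8,fy=2.8,interpolation=cv2.INTER_CUBIC))
a=manip.camera('side')['frame'][85:245,170:370,::-1];cv2.imwrite('pics/d6.png',cv2.resize(a,None,fx=3.7,fy=3.7,interpolation=cv2.INTER_CUBIC))"
```

```text
t 5.5 tcp [0.6072 0.0986 0.0642] [-1.7965e+02  2.0000e-02  8.4260e+01] F [-0.85  0.55 -0.46] 0.0005
target [0.6089 0.0987 0.0455] shift [ 0.3  1.8 18.7] turn [-0.35  0.02 -0.04]
```

View pics/s6.png

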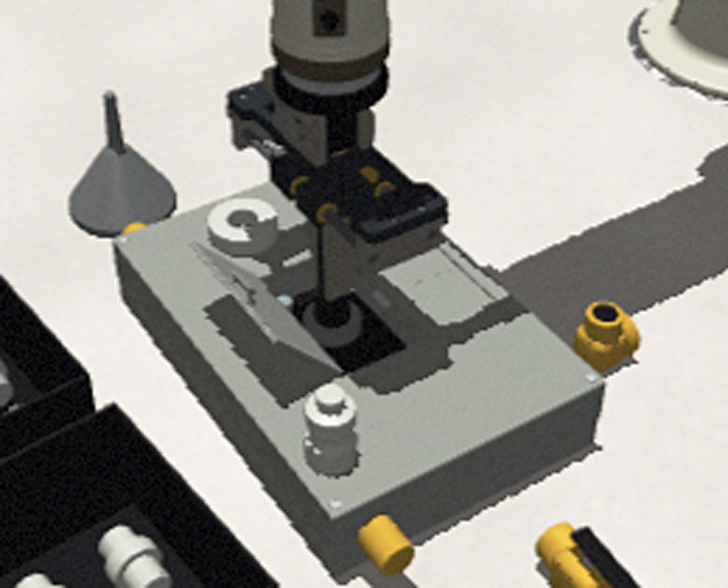

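View pics/d6.png

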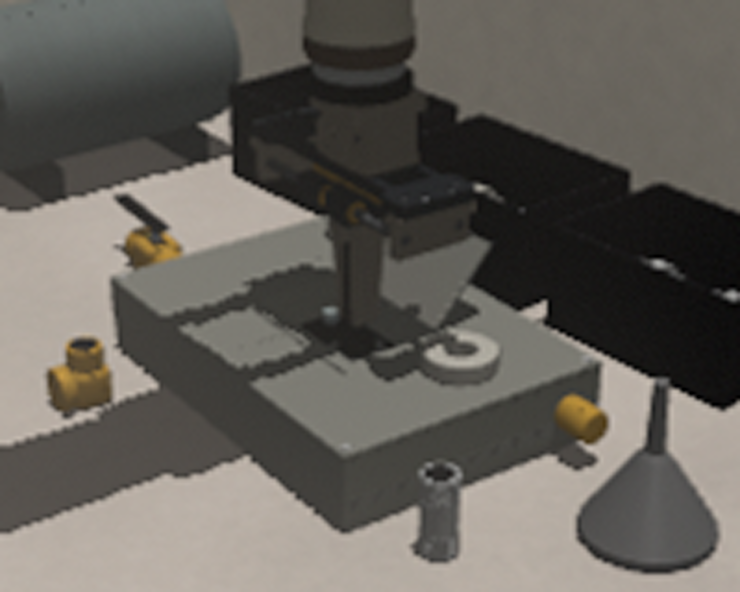

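Request:
servo_tool(deltas=[0,1,5,0,0,0,0,1,9,0,0,0,0,1,12,0,0,0,0,1,15,0,0,0,0,1,17,0,0,0,0,1,18.5,0,0,0,0,1,19.5,0,0,0,0,1,19.5,0,0,0,0,1,19.5,0,0,0,0,1,19.5,0,0,0])

```text
t: 6.43
eef_pos: [0.6109, 0.0985, 0.0485]
tool_rot: [180.0, -0.0, 84.3]
wrist_force: [0.5, 0.0, 3.6]
grip_width: 0.0004
```

Request:
servo_tool(deltas=[0,-1,1,0,0,0,0,-1,2,0,0,0,0,-1,3,0,0,0,0,-1,4,0,0,0,0,-1,4,0,0,0,0,-1,4,0,0,0,0,-1,4,0,0,0,0,-1,4,0,0,0,0,-1,4,0,0,0,0,-1,4,0,0,0])

```text
t: 7.27
eef_pos: [0.6109, 0.0985, 0.0463]
tool_rot: [179.9, -0.0, 84.3]
wrist_force: [-1.3, 0.9, 13.1]
grip_width: 0.0006
```

The force jumped from 3.6 N to 13.1 N at z≈0.046, so the button is against its stop. I'll retract straight up.

Request:
servo_tool(deltas=[0,0,0,0,0,0,0,0,-6,0,0,0,0,0,-20,0,0,0,0,0,-45,0,0,0,0,0,-80,0,0,0,0,-10,-115,0,0,0,0,-30,-150,0,0,0,0,-60,-180,0,0,0,0,-90,-180,0,0,0,0,-120,-180,0,0,0])

```text
t: 8.1
eef_pos: [0.4897, 0.1107, 0.2264]
tool_rot: [179.8, -0.0, 84.3]
wrist_force: [0.3, -0.4, -0.0]
grip_width: 0.0005
```

```bash
python3 -c "
from h import *
goto(W((0,-14.5),.2))
from cell import manip
import cv2
a=manip.camera('scene')['frame'][100:310,130:390,::-1];cv2.imwrite('pics/s7.png',cv2.resize(a,None,fx=2.8,fy=2.8,interpolation=cv2.INTER_CUBIC))
a=manip.camera('side')['frame'][85:245,170:370,::-1];cv2.imwrite('pics/d7.png',cv2.resize(a,None,fx=3.7,fy=3.7,interpolation=cv2.INTER_CUBIC))"
```

```text
t 8.1 tcp [0.4897 0.1107 0.2264] [ 1.7983e+02 -1.0000e-02  8.4260e+01] F [ 0.27 -0.39 -0.03] 0.0005
target [0.6089 0.0987 0.2   ] shift [1.000e-01 1.197e+02 2.670e+01] turn [ 0.17 -0.01 -0.04]
```

View pics/s7.png

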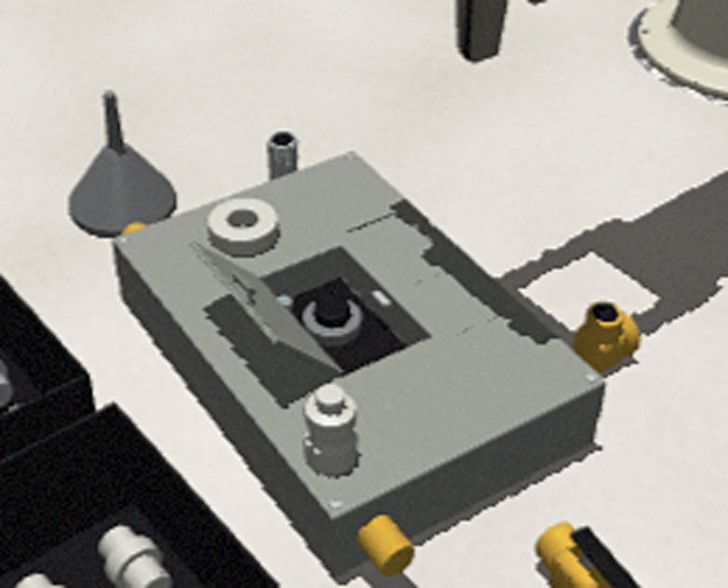

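View pics/d7.png

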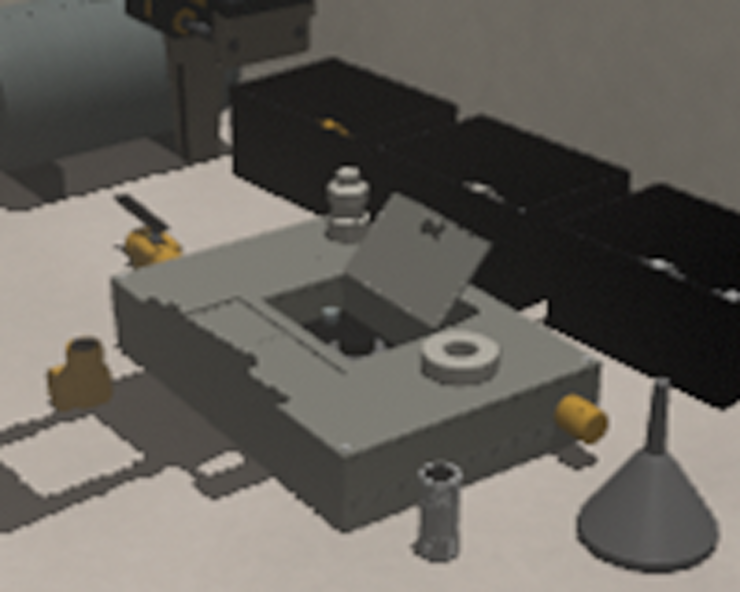

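The cover is wide open, the button is back out, the plate is flush and the fittings haven't moved. Handing in.

```bash
python3 -c "
from cell import manip
print(manip.hand_in())"
```

```text
the job is handed in; nothing more can be done
None
```

The job is done and handed in at about 8.2 s of the 56 s allowed. I got no verdict back, and the joint values could not be read directly.

- **Finding the plate:** I found it from its hairline seams in the scene, side and wrist pictures, at about y = +6 and +66 mm along the channel. Its centre is therefore about +36 mm from the middle. I did not need to feel along the channel; the first press confirmed it by giving way softly, 2.7 N at about 2 mm in.
- **Opening the cover:** I pressed the plate about 6.6 mm in with closed fingertips at 5.9 N, and the cover sprang wide open.
- **Reset button:** It stands at about (0, -14 mm) from the controller's centre. I pressed it until the force rose from 3.6 N to 13.1 N at z = 0.0463 m, about 5.7 mm in, and held it there for roughly half a second. I then lifted straight off.

**Last checks:** The final pictures show the cover wide open, the button back out, the plate flush and every loose fitting in place. The arm was clear with no contact force left. The one disagreement was that wrist-camera positions along the channel read 3 to 5 mm off the scene camera, which I allowed for.

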